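# Divert model blocks down the Y-chute into the round tub

### The arm

A 6-joint arm with a two-finger parallel gripper is mounted at the origin on the work surface. World frame = base frame: x ahead of the robot, y to its left, z up, the work surface at z = 0. Lengths are in m, angles in rad, forces in N, time in s.
With the tool pointing down it reaches from about 0.35 to 0.85 m from the base axis. Payload 8.1 kg.
Tool frame: the origin (TCP) lies midway between the tips of the shut fingers; the grasp point (between the pads) lies robot.grip_depth behind it (robot.grip_depth is the distance from the TCP to the grasp point, in m); z points along the fingers, y is the line along which they close (so a half turn about z gives the same grasp; the last joint's range is limited). The gripper opens to 93 mm and grips with 3 to 60 N. Pads are 15 mm wide; open, the fingers measure 128 mm over their backs; the gripper's body (75 mm by 188 mm) begins 65 mm behind the grasp point.
Start: joints at [1.052, 0.13, 1.488, -0, 1.523, -0.085], TCP at [0.252, 0.544, 0.219] pointing down, gripper open.
Joint ranges: [-2.96, 2.96], [-0.89, 2.26], [0.02, 2.5], [-1.34, 4.48], [0, 2.73], [-2.66, 2.66]. Speed limits (rad/s): [2.39, 2.39, 2.79, 3.14, 3.14, 3.14].

### API

Orientations are given as a rotation vector (axis times angle).
In Python, from plant import robot gives the robot as it stands.
- The arm moves only by the tool carry_out, never from a script. Its argument "rows" is a list of rows, each a list of 6 numbers: the shift along the tool's x, y, z in m, then the turn, a rotation vector about the tool's x, y, z in degrees. A call has 1 to 12 rows; each row is the pose to reach, as a shift and turn from the pose commanded when the call began, along the tool's axes at that moment; what a row does not reach only later rows make up. A row lasts 1/8 s, in which the tool goes at most 62.5 mm and 10.7 degrees, less where a joint would pass 70% of its speed; a pose out of reach is approached as far as the arm can. A call with a gripper value outside its range is refused whole. "jaw" is the closure in counts, from 0 (fully open) to 255 (shut), set as the call begins (left out, the last holds). The fingers move at their own pace and stop on an object; "force" is the grip in N (left out, the last holds). Time passes only in rows, so rows that repeat a pose let the fingers close. It gives the time, the measured TCP pose, the force, the opening and the grip force at its end, in the units of the state.
- robot.read_state(): the state, without advancing time (a new reading comes with each control period).
- robot.read_camera(name): name is "scene" or "top" or "wrist"; returns the picture (384x512x3 uint8, red, green, blue); there is no depth.
- robot.camera_model(name): a dict with "fx", "fy", "cx", "cy" (pixels), "R" (3x3) and "t" (3): a world point X has camera coordinates R X + t; the wrist camera has in their place "mount" (4x4, takes a point from camera to tool coordinates, whose origin is the TCP and whose axes are the flange's). Camera axes: x right, y down, z forward; pixel columns grow to the right and rows downward; lengths in m; the calibration is good to about 2 mm. A picture is of the moment at which its call begins: read the wrist's pose just before it. camera_model takes no time and is no camera call.
- robot.close_job(): hands the job in; it is judged then, once.
Trained networks look in the newest picture that a camera, given by its name, has taken for a name from the list of things; names that differ only in an ending like _2 or _b are one class to them, and where a whole thing is asked for, a point or a joint stands for the part that bears it (a point fixed in the world has none). Each returns a list of dicts, best first, with "conf" (0 to 1); they miss things now and then, are a little off and sometimes report something else, mostly with a low value. They report only what shows in the picture. A call takes as long as a camera call. They do not tell look-alikes from the thing itself.
- robot.outline_of(camera, target): "pixels" (384x512 bool, what is visible of it) and "pixel" ([column, row] in pixels, amid what is visible of it).
The state is a dict: "t": time; "q": joint angles; "dq": joint speeds; "joint_torque": joint torques, N m; "tool_pos": TCP position; "orientation": TCP orientation; "force": force on the tool from outside, world axes, zero at the start; "wrist_torque": the same for the moment, N m; "opening": finger opening in m; "gripper_force": force on a finger pad.
Only numpy, scipy, OpenCV 4.12 (cv2) and the standard library are available. Lean on these libraries where they do the work, as an engineer would, in place of code of your own. Each camera call takes 0.05 s, during which the arm holds its last target. There are 200 camera calls.

### The job

Swing the flap of the Y-chute fully over to the side that shuts off the square box, so that the open lane leads to the round tub; then take the hand tray and tip it over the head of the chute so that all four wooden blocks slide down into the round tub. Set the tray back down upright on the bench. Let go of everything, and do not shift the two containers or knock the other things on the bench about.

Things in the scene. Friction and masses are not known exactly. Their poses are not given: they have to be found in the camera images.
- chute: Fixed Y-chute, white slide falling towards its -x (the robot) at 35 deg. Origin: middle of its footprint on the bench. Slide: 240 mm along the slope, lip edge at x=-100, z=65 mm, head at x=97, z=203, closed by an 18 mm wall. Side walls 36 mm high, 130 mm apart inside at the head. Below the flap a V divider parts a left (+y) and a right (-y) lane. Smooth: blocks run down.
- flap (a joint): Flap: upright plywood vane 100 x 36 x 4 mm on the slide, pointing uphill from its pivot at its lower end (chute frame x=-43, y=0, z=105 mm; axis square to the slide). rad, 0 = straight uphill, stops at +-0.58. Positive: upper end swings to the chute's +y, shutting the left (+y) lane, so parts go right (-y); negative the reverse. Starts near the middle, needs about 2 N at the knob, stays as left.
- flap_knob (a point): Point on the axis of the round wooden post on the flap (14 mm diameter, 47 mm long), 17 mm below its top, 30 mm above the vane's top edge, 70 mm from the pivot axis, 68 mm off the slide. The post is square to the slide, so it leans 35 deg from vertical towards the robot (chute -x). Site z runs along the post, x uphill along the vane; it swings with the flap.
- chute_pour (a point): Point on the slide's surface in the middle of the head, 195 mm up the slope from the lip, 25 mm uphill of the flap's upper end: where parts should land. The side walls rise 36 mm off the slide, 130 mm apart. Axes as chute.
- tray: White hand tray, 130 mm (x) by 98 mm (y), loose, about 180 g: floor 4 mm thick, side and rear walls 32 mm high and 4 mm thick, front (-x) open with no rim, so that tipped front-down by some 35 deg the blocks slide out. Origin: centre of its underside. A wooden bail bridges it in the middle, along y. Starts level on the bench with its front roughly towards the robot, left or right of the chute.
- tray_bail (a point): Centre of the tray's bail, a straight bar 12 mm thick (x) by 24 mm high (z), 98 mm long (y), gripped across its thickness from above; 66 mm above the tray's underside, its top at 77 mm. Axes as the tray's.
- tray_lip (a point): Middle of the tray's open front edge, at the height of its inner floor: 65 mm in front (-x) of the tray's origin and 4 mm up.
- block1: One of four equal wooden blocks, 24 x 22 x 22 mm, 10 g; origin at the centre of the face that is underneath at the start. Starts lying in the tray.
- block2: One of four equal wooden blocks, 24 x 22 x 22 mm, 10 g; origin at the centre of the face that is underneath at the start. Starts lying in the tray.
- block3: One of four equal wooden blocks, 24 x 22 x 22 mm, 10 g; origin at the centre of the face that is underneath at the start. Starts lying in the tray.
- block4: One of four equal wooden blocks, 24 x 22 x 22 mm, 10 g; origin at the centre of the face that is underneath at the start. Starts lying in the tray.
- round_tub: White round open tub, 110 mm outer diameter, 50 mm high, 4 mm wall and floor, loose; origin: centre of its underside. Stands under one of the chute's two exits (left or right: varies); the blocks belong here.
- square_box: White square open box, 110 x 110 x 50 mm, 4 mm walls, loose; origin: centre of its underside. Stands under the other exit; no block belongs here.
- glue: Bystander: white glue bottle, 60 mm diameter, 190 mm high, origin under its centre.
- spray: Bystander: steel spray can, 52 mm diameter, 170 mm high, origin under its centre.
- jar: Bystander: empty clear plastic jar, 84 mm wide, 75 mm high, open on top, on the other side of the chute from the tray; origin under its centre.
- tape: Bystander: roll of paper tape lying flat, 84 mm diameter, 24 mm high, origin under its centre.
- sanding_block: Bystander: cork sanding block 70 x 45 x 28 mm, origin under its centre.
There are look-alikes about, which are no part of the job. Leave any orange look-alike of the tray alone.

How it is judged:
By the outcome, as a careful person would: the job done as asked, in the order asked, and still so for the second after the job is handed in, with the robot touching nothing.
It also fails if it takes over 59 s, if anything falls off the work surface, if the arm or the gripper's body presses on something with over 40 N, if the wrist force passes 120 N, or if a joint passes its speed limit or range.

## Working session

There is one attempt and no reset: what is moved stays moved. The work goes in short steps, Python scripts to look and compute and a tool call to move; the robot and the scene stay as the last step left them, time stands still between calls to the robot, and variables do not carry over. Pictures are saved under pics/ and viewed, at most 10 in all, crops included, and the job is handed in when it is done.

Besides the shell and the picture viewer there is one more tool, called after "Call:" by a JSON object that holds its "fn" and its "kwargs". carry_out: Moves the arm, as the interface text tells. Its arguments: {"type":"object","properties":{"rows":{"type":"array"},"jaw":{"type":"number"},"force":{"type":"number"}},"required":["rows"]}

```bash
ls; mkdir -p pics
cat > h.py <<'E'
import numpy as np,cv2
from scipy.spatial.transform import Rotation as Ro
from plant import robot
def save(cam,fn):
    im=robot.read_camera(cam); cv2.imwrite('pics/'+fn,im[:,:,::-1]); return im
E
python3 - <<'E'
from h import *
s=robot.read_state(); print({k:np.round(v,3) for k,v in s.items()}, robot.grip_depth)
a=save('scene','a.png'); b=save('top','b.png')
cv2.imwrite('pics/ab.png',np.hstack([a,b])[:,:,::-1])
for c in('scene','top'):
  m=robot.camera_model(c); print(c,{k:np.round(v,3).tolist() for k,v in m.items()}, 'pos',-np.array(m['R']).T@m['t'])
print(robot.camera_model('wrist'))
E
```

```text
pics
{'t': np.float64(0.0), 'q': array([ 1.052,  0.131,  1.489,  0.   ,  1.523, -0.085]), 'dq': array([ 0.   , -0.   , -0.   ,  0.   ,  0.   , -0.001]), 'joint_torque': array([ 0.0000e+00, -5.5985e+01, -4.9176e+01,  7.7000e-02,  3.5000e-02,
       -0.0000e+00]), 'tool_pos': array([0.252, 0.544, 0.218]), 'orientation': array([-6.760e-01, -3.067e+00,  3.000e-03]), 'force': array([-0.225,  0.936,  0.21 ]), 'wrist_torque': array([-0.007, -0.005, -0.039]), 'gripper_force': np.float64(0.0), 'opening': np.float64(0.093)} 0.0188
scene {'fx': 384.396, 'fy': 384.396, 'cx': 263.739, 'cy': 192.986, 'R': [[-0.691, 0.723, 0.004], [0.539, 0.519, -0.664], [-0.481, -0.457, -0.748]], 't': [0.364, -0.22, 1.462]} pos [1.07360147 0.5192016  0.94684375]
top {'fx': 356.439, 'fy': 356.439, 'cx': 255.385, 'cy': 190.194, 'R': [[-0.01, -0.999, -0.034], [-0.987, 0.015, -0.161], [0.161, 0.032, -0.986]], 't': [0.02, 0.568, 0.901]} pos [ 0.41567733 -0.01779003  0.98121608]
{'fx': 344.14523610753855, 'fy': 344.14523610753855, 'cx': 256.5911907481435, 'cy': 185.5837205627687, 'mount': array([[-5.32874776e-04, -9.61058958e-01, -2.76342896e-01,
         7.73505141e-02],
       [ 9.99999846e-01, -5.54949995e-04,  1.68258444e-06,
         4.16217915e-04],
       [-1.54973551e-04, -2.76342852e-01,  9.61059105e-01,
        -1.65095202e-01],
       [ 0.00000000e+00,  0.00000000e+00,  0.00000000e+00,
         1.00000000e+00]])}
```

View pics/a.png

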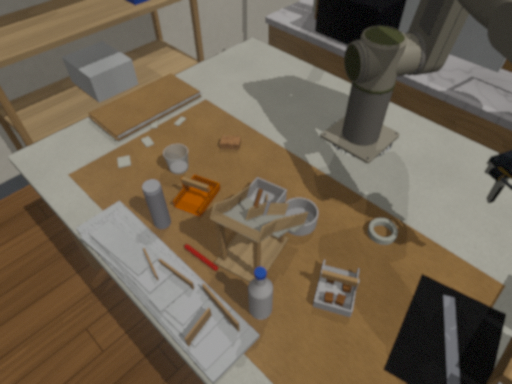

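View pics/b.png

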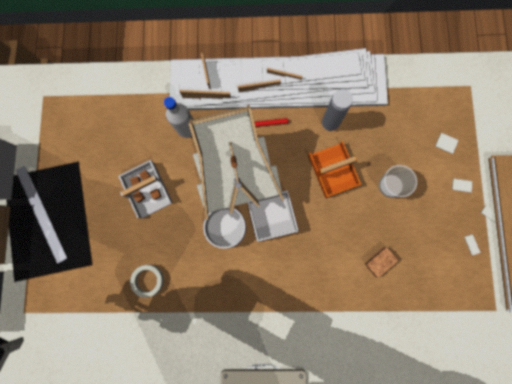

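Run:
```python
from h import *
names="chute flap flap_knob tray tray_bail block1 round_tub square_box glue spray jar tape sanding_block".split()
for c in('scene','top'):
  robot.read_camera(c)
  for n in names:
    for d in robot.outline_of(c,n)[:3]:
      ys,xs=np.nonzero(d['pixels']); 
      print(c,n,round(d['conf'],2),np.round(d['pixel']),len(xs),(xs.min(),xs.max(),ys.min(),ys.max()) if len(xs) else '')
```

```text
scene chute 0.76 [251. 226.] 5224 (np.int64(210), np.int64(305), np.int64(187), np.int64(280))
scene flap 0.8 [259. 206.] 357 (np.int64(247), np.int64(268), np.int64(188), np.int64(218))
scene flap 0.64 [157. 203.] 897 (np.int64(142), np.int64(170), np.int64(179), np.int64(228))
scene flap_knob 0.85 [256. 205.] 301 (np.int64(246), np.int64(268), np.int64(189), np.int64(218))
scene tray 0.8 [199. 194.] 1260 (np.int64(173), np.int64(218), np.int64(175), np.int64(214))
scene tray 0.33 [230. 142.] 235 (np.int64(221), np.int64(240), np.int64(135), np.int64(147))
scene tray_bail 0.74 [337. 289.] 1456 (np.int64(313), np.int64(358), np.int64(259), np.int64(316))
scene tray_bail 0.74 [197. 192.] 1257 (np.int64(173), np.int64(219), np.int64(175), np.int64(215))
scene block1 0.62 [386. 226.] 444 (np.int64(368), np.int64(396), np.int64(218), np.int64(243))
scene block1 0.61 [346. 288.] 66 (np.int64(342), np.int64(350), np.int64(284), np.int64(291))
scene block1 0.47 [329. 299.] 102 (np.int64(324), np.int64(332), np.int64(291), np.int64(303))
scene round_tub 0.74 [302. 212.] 781 (np.int64(285), n
[... 2259 characters left out ...]
np.int64(297), np.int64(192), np.int64(241))
top square_box 0.25 [178. 118.] 730 (np.int64(164), np.int64(192), np.int64(98), np.int64(137))
top glue 0.79 [179. 118.] 782 (np.int64(164), np.int64(192), np.int64(97), np.int64(138))
top glue 0.53 [140. 196.] 94 (np.int64(133), np.int64(144), np.int64(191), np.int64(202))
top spray 0.74 [336. 108.] 827 (np.int64(322), np.int64(352), np.int64(89), np.int64(131))
top jar 0.87 [396. 181.] 933 (np.int64(379), np.int64(416), np.int64(165), np.int64(197))
top sanding_block 0.58 [381. 264.] 586 (np.int64(365), np.int64(397), np.int64(248), np.int64(277))
top sanding_block 0.24 [335. 108.] 812 (np.int64(322), np.int64(352), np.int64(89), np.int64(131))
```

The bench: round tub at (223,226) in the top view, on the +y side, and square box at (275,215) on the -y side, so the flap must go negative (upper end to -y). The white tray is at (145,188) with four blocks, its bail from about (120,195) to (160,175). The orange look-alike is at (335,170).

Run:
```python
from h import *
b=cv2.imread('pics/b.png')[95:250,112:304]
cv2.imwrite('pics/bc.png',cv2.resize(b,None,fx=3.8,fy=3.8,interpolation=cv2.INTER_CUBIC))
a=cv2.imread('pics/a.png')[170:325,200:370]
cv2.imwrite('pics/ac.png',cv2.resize(a,None,fx=3.8,fy=3.8,interpolation=cv2.INTER_CUBIC))
```

```text
(no output)
```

View pics/bc.png

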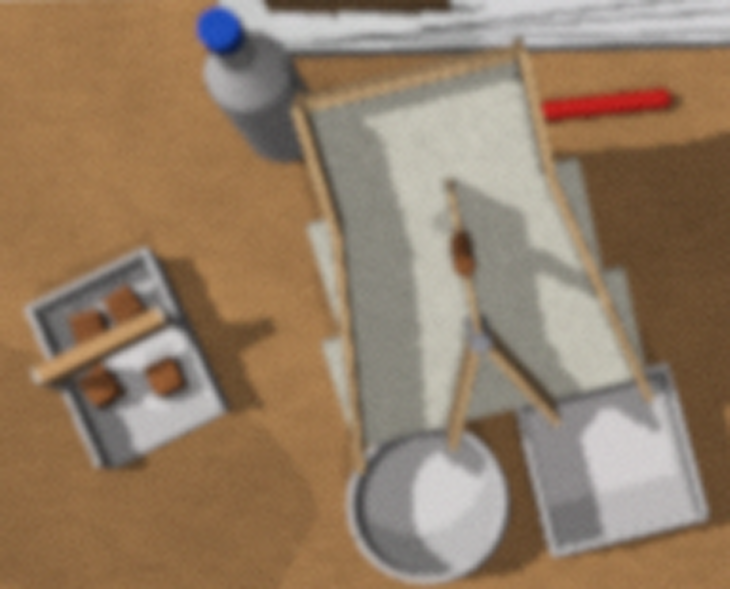

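View pics/ac.png

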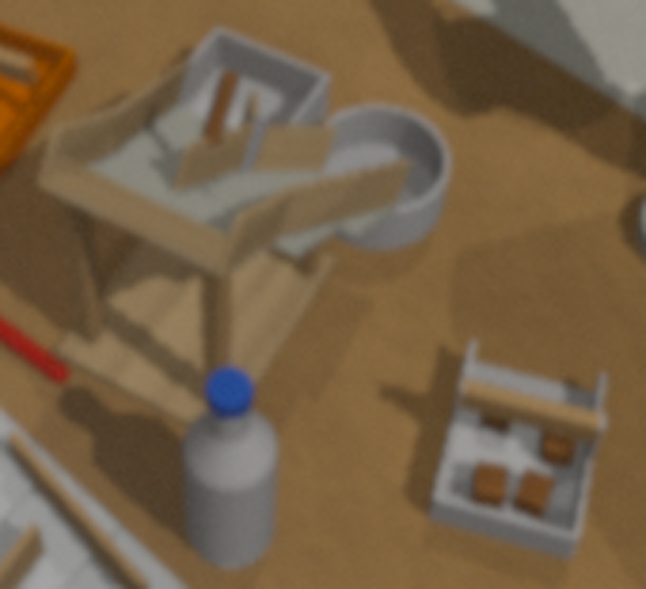

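Top crop: head wall corners at (302,105) and (520,45), flap pivot at (478,340), vane end at (450,183), knob post near (462,250), and bail ends at (38,377) and (160,315). Scene crop: knob top at (231,75), bail from (465,385) to (603,425). The glue bottle stands beside the head of the chute, on the tray side.

```bash
cat >> h.py <<'E'
CM={c:robot.camera_model(c) for c in('scene','top')}
def proj(c,X):
    m=CM[c]; p=np.asarray(X)@np.array(m['R']).T+m['t']; return np.array([m['cx'],m['cy']])+p[...,:2]/p[...,2:]*[m['fx'],m['fy']]
def onz(c,px,z):
    m=CM[c]; R=np.array(m['R']);C=-R.T@m['t']; d=R.T@[(px[0]-m['cx'])/m['fx'],(px[1]-m['cy'])/m['fy'],1]; return C+d*(z-C[2])/d[2]
def tri(px):
    A=[];b=[]
    for c,p in px.items():
        m=CM[c];R=np.array(m['R']);C=-R.T@m['t'];d=R.T@[(p[0]-m['cx'])/m['fx'],(p[1]-m['cy'])/m['fy'],1];d/=np.linalg.norm(d);P=np.eye(3)-np.outer(d,d);A.append(P);b.append(P@C)
    X=np.linalg.lstsq(np.vstack(A),np.hstack(b),rcond=None)[0]
    return X,{c:np.round(proj(c,X)-p,1) for c,p in px.items()}
c35,s35=np.cos(np.radians(35)),np.sin(np.radians(35))
def slide(s,y,n): return np.array([-.1+s*c35-n*s35,y,.065+s*s35+n*c35])
def chute(p,X): return Ro.from_euler('z',p[2]).apply(X)+[p[0],p[1],0]
def flap(p,u,n): return chute(p,slide(.0696+u*np.cos(p[3]),u*np.sin(p[3]),n))
T=lambda u,v:np.array([112+u/3.8,95+v/3.8]); S=lambda u,v:np.array([200+u/3.8,170+v/3.8])
E
python3 - <<'E'
from h import *
from scipy.optimize import least_squares
obs=[(lambda p:chute(p,slide(.24,.067,.036)),'top',T(302,103)),(lambda p:chute(p,slide(.24,-.067,.036)),'top',T(520,45)),
(lambda p:flap(p,0,.036),'top',T(478,338)),(lambda p:flap(p,.1,.036),'top',T(450,183)),
(lambda p:flap(p,.07,.085),'top',T(463,235)),(lambda p:flap(p,.07,.085),'scene',S(231,75)),(lambda p:flap(p,.1,.0),'scene',S(178,187))]
f=lambda p:np.hstack([proj(c,g(p))-px for g,c,px in obs])
r=least_squares(f,[.55,0,0.2,0],loss='soft_l1'); print(r.x,np.round(r.fun.reshape(-1,2),1))
p=r.x
print('knob',flap(p,.07,.068),'end',flap([*p[:3],-.58],.07,.068),'pour',chute(p,slide(.195,0,0)))
print('tri knobtop',tri({'top':T(463,235),'scene':S(231,75)}),flap(p,.07,.085))
print('bail tri',tri({'top':T(38,374),'scene':S(604,420)}),tri({'top':T(160,312),'scene':S(468,388)}))
for q in((27,308),(147,250)): print('rear',onz('top',T(*q),.032))
for q in((105,467),(227,410)): print('front',onz('top',T(*q),.01))
for q in((38,375),(160,313)): print('bail z77',onz('top',T(*q),.077))
robot.read_camera('top')
print('tub',onz('top',T(427,505),.05),'glue base', onz('top',T(285,140),0.0),'glue cap',onz('top',T(220,28),.19),onz('scene',S(230,390),.19))
print('wall heads',chute(p,slide(.24,.065,.036)),chute(p,slide(.24,-.065,.036)))
print('spray',onz('top',(343,97),.17))
E
```

```text
[ 0.63462475  0.06605197  0.23037452 -0.05013549] [[-1.  -0.1]
 [ 0.4  0.7]
 [ 0.2 -1. ]
 [-0.5  0.8]
 [-0.3  6.5]
 [-1.8 -0.4]
 [-3.   1.9]]
knob [0.61135728 0.05699165 0.20072316] end [0.61025639 0.020934   0.19420753] pour [0.69278127 0.07969191 0.17684741]
tri knobtop (array([0.60968684, 0.05879243, 0.22390386]), {'top': array([-2.5,  2.1]), 'scene': array([-2.8, -0.4])}) [0.60186408 0.05476513 0.21464874]
bail tri (array([0.55975971, 0.362312  , 0.07292558]), {'top': array([-0.7,  0.5]), 'scene': array([-0.9,  0. ])}) (array([0.60204655, 0.28065375, 0.06969037]), {'top': array([-0.9,  0.7]), 'scene': array([-1.1, -0. ])})
rear [0.61612703 0.38801318 0.032     ]
rear [0.65772541 0.30174917 0.032     ]
front [0.50199653 0.33382647 0.01      ]
front [0.54243369 0.24569104 0.01      ]
bail z77 [0.55967839 0.3586813  0.077     ]
bail z77 [0.60156187 0.2758763  0.077     ]
tub [0.46945823 0.09435857 0.05      ] glue base [0.74984935 0.20980588 0.        ] glue cap [0.758614   0.20802669 0.19      ] [0.76257938 0.21557473 0.19      ]
wall heads [0.69372378 0.1466768  0.23214782] [0.72340826 0.02011128 0.23214782]
spray [ 0.77069031 -0.20316295  0.17      ]
```

```bash
cat >> h.py <<'E'
def cur():
    s=robot.read_state(); return np.array(s['tool_pos']),Ro.from_rotvec(s['orientation'])
def rel(pos,R,p0=None,R0=None):
    p,r=cur(); p0=p if p0 is None else p0; R0=r if R0 is None else R0
    d=R0.inv().apply(np.asarray(pos)-p0); a=(R0.inv()*R).as_rotvec(degrees=True); return np.round([*d*1000,*a],1)
def down(yaw): # tool z down, tool y horizontal at heading yaw
    y=np.array([np.cos(yaw),np.sin(yaw),0]);z=np.array([0,0,-1.]); return Ro.from_matrix(np.c_[np.cross(y,z),y,z])
def wproj(X,p,R):
    m=robot.camera_model('wrist');M=m['mount'];q=R.inv().apply(np.asarray(X)-p); q=(q-M[:3,3])@M[:3,:3]; return np.array([m['cx'],m['cy']])+q[...,:2]/q[...,2:]*[m['fx'],m['fy']]
def wray(px,p,R):
    m=robot.camera_model('wrist');M=m['mount']; d=R.apply(M[:3,:3]@[(px[0]-m['cx'])/m['fx'],(px[1]-m['cy'])/m['fy'],1]); return R.apply(M[:3,3])+p,d
def wonz(px,p,R,z):
    C,d=wray(px,p,R); return C+d*(z-C[2])/d[2]
E
python3 - <<'E'
from h import *
p,R=cur(); print(np.round(R.as_matrix(),2))
for yaw in(.23+np.pi/2,.23-np.pi/2): print(rel([.60,.06,.33],down(yaw)))
pr=[.6346,.0661,.2304,-.05]
for c in('top','scene'): print(c,proj(c,flap(pr,.07,.085)),proj(c,flap(pr,.07,.038)))
E
```

```text
[[-0.91  0.42 -0.  ]
 [ 0.42  0.91 -0.  ]
 [ 0.   -0.   -1.  ]]
[-519.2 -293.4 -111.4   -0.    -0.   -38. ]
[-519.2 -293.4 -111.4   -0.     0.   142. ]
top [233.51804629 163.39659738] [232.44488577 156.35052171]
scene [259.02765943 189.354568  ] [253.77455881 205.88327139]
```

Call:
{"fn": "carry_out", "kwargs": {"rows": [[-519, -293, -111, 0, 0, -38], [-519, -293, -111, 0, 0, -38], [-519, -293, -111, 0, 0, -38], [-519, -293, -111, 0, 0, -38], [-519, -293, -111, 0, 0, -38], [-519, -293, -111, 0, 0, -38], [-519, -293, -111, 0, 0, -38], [-519, -293, -111, 0, 0, -38], [-519, -293, -111, 0, 0, -38], [-519, -293, -111, 0, 0, -38], [-519, -293, -111, 0, 0, -38], [-519, -293, -111, 0, 0, -38]]}}

```text
t: 3.05
tool_pos: [0.6775, -0.0469, 0.3545]
orientation: [-0.36, 3.12, 0.0]
force: [1.3, 0.3, 0.8]
opening: 0.0929
gripper_force: 0.0
```

Run:
```python
from h import *
p,R=cur(); s=robot.read_state(); print(p,R.as_rotvec(),np.round(s['q'],3),np.round(s['dq'],3),s['t'])
print(rel([.60,.06,.33],down(.23+np.pi/2)))
save('wrist','w1.png'); save('top','t1.png')
```

```text
[ 0.67753182 -0.04694367  0.35452747] [-3.59569458e-01  3.12040135e+00  5.49014225e-05] [-0.145  0.343  0.997  0.     1.8   -1.945] [-0.548  0.905 -1.247  0.002  0.337 -0.55 ] 3.05
[ 51.2 121.8  24.5  -0.    0.   -0. ]
```

View pics/w1.png

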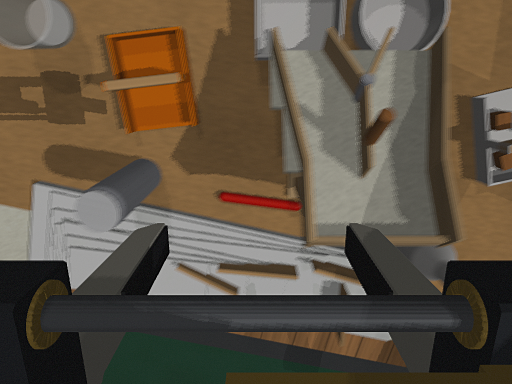

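The wrist view shows the knob post at (378,127), the pivot at (367,78), and the tray at the right edge. The arm was still moving, so I'll read the state again.

Run:
```python
from h import *
for i in range(3):
  p,R=cur(); s=robot.read_state(); print(p,np.round(s['q'],3),np.round(s['dq'],3),s['t'],rel([.60,.06,.33],down(.23+np.pi/2)))
  robot.read_camera('wrist')
```

```text
[ 0.67864549 -0.05107127  0.35193092] [-0.149  0.349  0.995 -0.002  1.799 -1.944] [ 0.067 -0.071  0.092  0.036  0.002  0.053] 3.15 [ 5.200e+01  1.258e+02  2.190e+01 -1.000e-01 -1.000e-01 -4.000e-01]
[ 0.67760286 -0.04834781  0.35221169] [-0.146  0.346  0.998 -0.     1.799 -1.943] [ 0.053 -0.061  0.054  0.02   0.004  0.019] 3.2 [ 5.140e+01  1.229e+02  2.240e+01  0.000e+00 -1.000e-01 -3.000e-01]
[ 0.67693963 -0.04645014  0.35282879] [-0.144  0.343  1.001  0.     1.8   -1.942] [ 0.04  -0.047  0.034  0.006 -0.001  0.005] 3.25 [ 5.09e+01  1.21e+02  2.30e+01  0.00e+00 -1.00e-01 -2.00e-01]
```

The arm moved 1.22 times the shift I asked for, equally on all three axes, and the turn was exact. I'll test that scale on the next move.

Call:
{"fn": "carry_out", "kwargs": {"rows": [[10, 25, 5, 0, 0, 0], [21, 50, 10, 0, 0, 0], [32, 75, 14, 0, 0, 0], [42, 99, 19, 0, 0, 0], [42, 99, 19, 0, 0, 0], [42, 99, 19, 0, 0, 0]]}}

```text
t: 4.05
tool_pos: [0.4572, 0.2561, 0.2884]
orientation: [-0.363, 3.119, 0.001]
force: [1.5, -0.1, 0.9]
opening: 0.093
gripper_force: 0.0
```

Run:
```python
from h import *
robot.read_camera('top')
p,R=cur(); print(p,rel([.60,.06,.33],down(.23+np.pi/2)))
im=save('wrist','w2.png')
cv2.imwrite('pics/w2c.png',cv2.resize(im[:300,80:480,::-1],None,fx=2,fy=2,interpolation=cv2.INTER_CUBIC))
```

```text
[0.45259797 0.26148286 0.28695153] [-9.610e+01 -2.302e+02 -4.420e+01  2.000e-01 -1.000e-01  3.000e-01]
```

View pics/w2c.png

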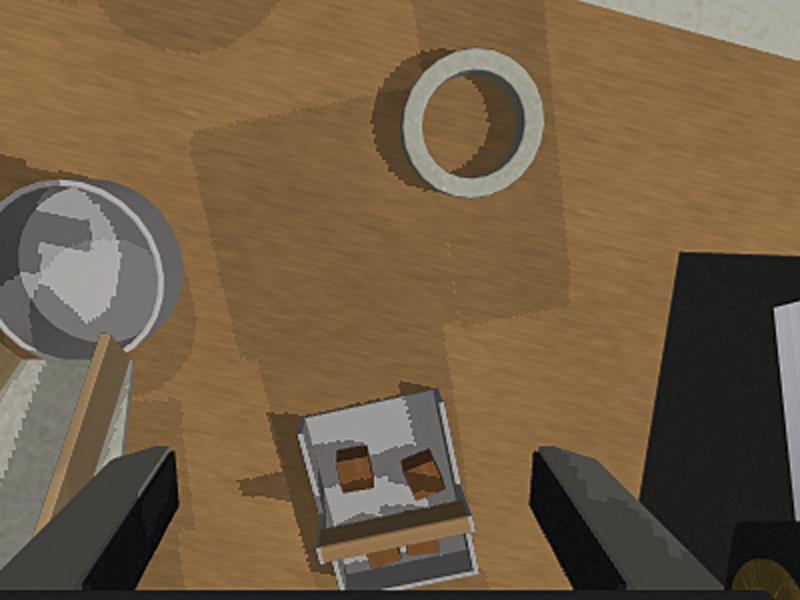

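I was giving millimetres where the rows take metres, so each row was simply clamped to 62.5 mm; there is no odd scale. This view shows the tray well: the top of the bail runs from (322,553) to (472,522) in the crop, with all four blocks inside.

Run:
```python
from h import *
p=np.array([0.45259797,0.26148286,0.28695153]); R=cur()[1]
W=lambda u,v:(80+u/2,v/2)
a=wonz(W(322,555),p,R,.077);b=wonz(W(473,524),p,R,.077); print(a,b,(a+b)/2,np.linalg.norm(a-b))
f1=wonz(W(302,420),p,R,.004+.0);f2=wonz(W(438,390),p,R,.032);print('front',f1,f2)
print('tub rim',wonz(W(80,270),p,R,.05))
# height of bail from two views: top cam & wrist ray
for w,t in((W(322,555),T(160,313)),(W(473,524),T(38,375))):
  C,d=wray(w,p,R); m=CM['top'];Rt=np.array(m['R']);C2=-Rt.T@m['t'];d2=Rt.T@[(t[0]-m['cx'])/m['fx'],(t[1]-m['cy'])/m['fy'],1]
  k=np.linalg.lstsq(np.c_[d,-d2],C2-C,rcond=None)[0]; print('tri',C+d*k[0],C2+d2*k[1])
np.set_printoptions(suppress=True)
print(cur()[0],rel([.585,.06,.32],down(.23+np.pi/2)))
```

```text
[0.60073659 0.27874949 0.077     ] [0.55877605 0.36298254 0.077     ] [0.57975632 0.32086601 0.077     ] 0.09410575463884048
front [0.54484583 0.24875195 0.004     ] [0.4941314  0.32867898 0.032     ]
tub rim [0.46730941 0.10255386 0.05      ]
tri [0.60360844 0.27920355 0.07216586] [0.60269663 0.27766904 0.07148004]
tri [0.56185735 0.36501749 0.07061019] [0.56092389 0.36193751 0.06917918]
[0.45476895 0.25880549 0.28750048] [ -79.7 -223.8  -33.1    0.1   -0.1    0.4]
```

Call:
{"fn": "carry_out", "kwargs": {"rows": [[-0.02, -0.056, -0.008, 0, 0, 0], [-0.04, -0.112, -0.016, 0, 0, 0], [-0.06, -0.168, -0.025, 0, 0, 0], [-0.08, -0.224, -0.033, 0, 0, 0], [-0.08, -0.224, -0.033, 0, 0, 0], [-0.08, -0.224, -0.033, 0, 0, 0]]}}

```text
t: 4.9
tool_pos: [0.5884, 0.0542, 0.3213]
orientation: [-0.36, 3.121, 0.001]
force: [-0.7, 0.6, -0.5]
opening: 0.093
gripper_force: 0.0
```

Run:
```python
from h import *
robot.read_camera('top')
p,R=cur(); print(p,R.as_rotvec())
im=save('wrist','w3.png')
cv2.imwrite('pics/w3c.png',cv2.resize(im[:300,100:420,::-1],None,fx=2,fy=2,interpolation=cv2.INTER_CUBIC))
```

```text
[0.58817403 0.05483047 0.32130374] [-3.61336166e-01  3.12056444e+00  6.38610487e-04]
```

View pics/w3c.png

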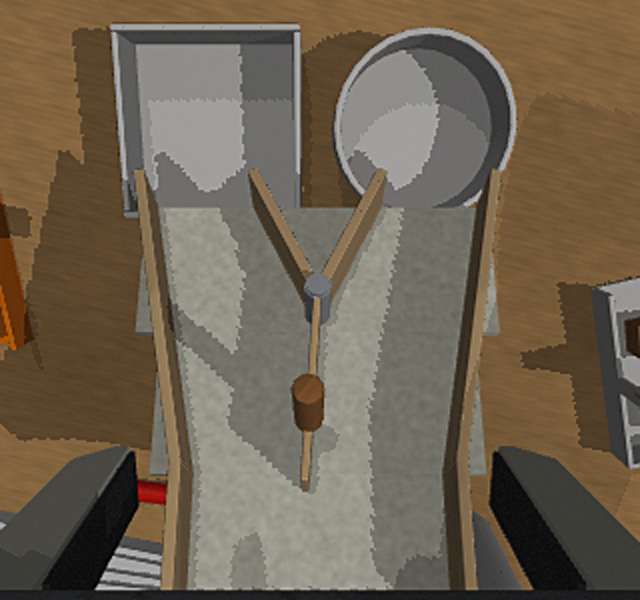

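The flap is near the middle: post top at (309,386), pivot at (318,285), vane end at (305,488). Box on the left of this view, tub on the right.

Run:
```python
from h import *
from scipy.optimize import least_squares
np.set_printoptions(suppress=True,precision=4)
p,R=np.array([0.58817403,0.05483047,0.32130374]),Ro.from_rotvec([-3.61336166e-01,3.12056444e+00,6.38610487e-04])
W=lambda u,v:np.array((100+u/2,v/2))
w=lambda X:wproj(X,p,R)
obs=[(lambda q:w(flap(q,.0,.036)),W(318,285)),(lambda q:w(flap(q,.1,.036)),W(305,486)),(lambda q:w(flap(q,.07,.085)),W(309,386)),
(lambda q:w(flap(q,.1,.0)),W(305,492)),
(lambda q:w(chute(q,slide(0,q[4],.036))),W(138,173)),(lambda q:w(chute(q,slide(0,-q[4],.036))),W(498,173)),
(lambda q:proj('top',chute(q,slide(.24,.067,.036))),T(302,103)),(lambda q:proj('top',chute(q,slide(.24,-.067,.036))),T(520,45))]
r=least_squares(lambda q:np.hstack([g(q)-x for g,x in obs]),[.6346,.066,.23,-.05,-.08]); q=r.x; print(q,np.round(r.fun.reshape(-1,2),1))
print('knob',flap(q,.07,.068),'end',flap([*q[:3],-.58],.07,.068),'pour',chute(q,slide(.195,0,0)))
np.save('q.npy',q)
Rt=down(q[2]+np.pi/2); k=flap(q,.07,.068); k[2]-=.012
print(rel(k+[0,0,.05],Rt),rel(k,Rt), k)
```

```text
[ 0.63    0.0671  0.2233 -0.0545 -0.0985] [[-0.4  1.5]
 [-0.  -2.1]
 [-0.1  1.6]
 [ 0.2  0.9]
 [-0.3 -0.8]
 [-0.3  0.5]
 [-1.3  1.7]
 [ 0.3  2.9]]
knob [0.6067 0.0579 0.2007] end [0.6053 0.0221 0.1942] pour [0.6882 0.0803 0.1768]
[-18.7  -1.7  82.6   0.    0.    0.5] [-18.7  -1.7 132.6   0.    0.    0.5] [0.6067 0.0579 0.1887]
```

Call:
{"fn": "carry_out", "kwargs": {"rows": [[-0.01, -0.002, 0.03, 0, 0, 0.5], [-0.019, -0.002, 0.06, 0, 0, 0.5], [-0.019, -0.002, 0.06, 0, 0, 0.5], [-0.019, -0.002, 0.08, 0, 0, 0.5], [-0.019, -0.002, 0.1, 0, 0, 0.5], [-0.019, -0.002, 0.12, 0, 0, 0.5], [-0.019, -0.002, 0.133, 0, 0, 0.5], [-0.019, -0.002, 0.133, 0, 0, 0.5], [-0.019, -0.002, 0.133, 0, 0, 0.5]], "jaw": 180, "force": 10}}

```text
t: 6.12
tool_pos: [0.6082, 0.0561, 0.1888]
orientation: [-0.346, 3.122, -0.0]
force: [-0.3, 0.8, 0.2]
opening: 0.0276
gripper_force: 0.0
```

Call:
{"fn": "carry_out", "kwargs": {"rows": [[0, -0.007, 0, 0, 0, 0], [0, -0.014, 0, 0, 0, 0], [0.001, -0.02, 0, 0, 0, 0], [0.003, -0.026, 0, 0, 0, 0], [0.005, -0.032, 0, 0, 0, 0], [0.008, -0.037, 0, 0, 0, 0], [0.009, -0.04, 0, 0, 0, 0], [0.009, -0.04, 0, 0, 0, 0]]}}

```text
t: 7.12
tool_pos: [0.6076, 0.0151, 0.188]
orientation: [0.346, -3.122, -0.0]
force: [-0.8, 2.6, -1.3]
opening: 0.0275
gripper_force: 1.1
```

Force shows 2.6 N, which is just the flap's friction and no stop yet. I'll push on until it meets the stop.

Call:
{"fn": "carry_out", "kwargs": {"rows": [[0, -0.001, 0, 0, 0, 0], [0, -0.002, 0, 0, 0, 0], [0, -0.003, 0, 0, 0, 0], [0, -0.003, 0, 0, 0, 0]]}}

```text
t: 7.62
tool_pos: [0.6077, 0.0147, 0.1879]
orientation: [0.348, -3.121, -0.005]
force: [-3.3, 11.1, -0.2]
opening: 0.0277
gripper_force: 5.8
```

Call:
{"fn": "carry_out", "kwargs": {"rows": [[0, 0.005, 0, 0, 0, 0], [0, 0.009, 0, 0, 0, 0], [0, 0.009, -0.03, 0, 0, 0], [0, 0.009, -0.07, 0, 0, 0], [0.01, 0.02, -0.12, 0, 0, 0], [0.01, 0.03, -0.15, 0, 0, 0], [0.01, 0.03, -0.15, 0, 0, 0]], "jaw": 0}}

```text
t: 8.5
tool_pos: [0.5935, 0.0396, 0.3421]
orientation: [-0.346, 3.116, -0.002]
force: [0.0, -0.5, -0.2]
opening: 0.0914
gripper_force: 0.0
```

Run:
```python
from h import *
np.set_printoptions(suppress=True,precision=4)
q=np.load('q.npy')
robot.read_camera('top')
p,R=cur(); print(p); im=save('wrist','w4.png')
for a in(-.5,-.54,-.58): print(a,wproj(flap([*q[:3],a],.07,.085),p,R),wproj(flap([*q[:3],a],.1,.036),p,R))
for d in robot.outline_of('wrist','flap')[:2]:
  ys,xs=np.nonzero(d['pixels']); print(d['conf'],d['pixel'],xs.min(),xs.max(),ys.min(),ys.max())
cv2.imwrite('pics/w4c.png',cv2.resize(im[:300,100:420,::-1],None,fx=1.5,fy=1.5))
# tray grasp: tool y along tray x
for y in(.462,.462+np.pi): print(rel([.580,.319,.15],down(y)))
```

```text
[0.5928 0.0393 0.3393]
-0.5 [239.4946 177.8346] [227.0973 219.6124]
-0.54 [236.7761 176.3674] [223.6684 217.671 ]
-0.58 [234.1326 174.8032] [220.3391 215.6027]
0.8 [241.7, 176.1] 220 279 141 222
0.56 [0.0, 78.9] 0 4 64 87
[-50.1 275.8 186.3  -0.1  -0.1  76.2]
[ -50.1  275.8  186.3    0.1   -0.1 -103.8]
```

View pics/w4c.png

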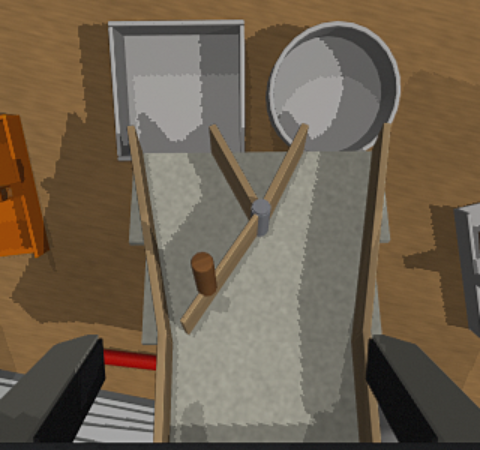

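The flap lies against its stop: the post is at (234,173) full frame, where −0.58 rad predicts (234,175). The lane to the tub is open, so on to the tray.

Call:
{"fn": "carry_out", "kwargs": {"rows": [[-0.005, 0.035, 0.005, 0, 0, 10], [-0.012, 0.07, 0.02, 0, 0, 20], [-0.018, 0.105, 0.04, 0, 0, 30], [-0.025, 0.14, 0.06, 0, 0, 40], [-0.032, 0.175, 0.09, 0, 0, 50], [-0.038, 0.21, 0.12, 0, 0, 60], [-0.044, 0.245, 0.15, 0, 0, 70], [-0.05, 0.276, 0.18, 0, 0, 76.2], [-0.05, 0.276, 0.19, 0, 0, 76.2], [-0.05, 0.276, 0.19, 0, 0, 76.2], [-0.05, 0.276, 0.19, 0, 0, 76.2]], "jaw": 118}}

```text
t: 10.02
tool_pos: [0.5813, 0.3186, 0.1491]
orientation: [1.654, 2.67, 0.001]
force: [0.1, -0.4, 0.7]
opening: 0.0495
gripper_force: 0.0
```

Run:
```python
from h import *
np.set_printoptions(suppress=True,precision=4)
p,R=cur(); print(p, rel([.580,.319,.047],down(.462)),np.round(robot.read_state()['q'],2))
im=save('wrist','w5.png')
print(wproj(np.array([[.6007,.2787,.077],[.5588,.363,.077],[.58,.319,.077]]),p,R))
```

```text
[0.5813 0.3186 0.1491] [  1.   -1.1 102.1   0.1   0.   -0. ] [ 0.42  0.34  1.38 -0.    1.43 -0.04]
[[255.9582 253.3903]
 [255.8049 128.7391]
 [255.0601 196.6619]]
```

View pics/w5.png

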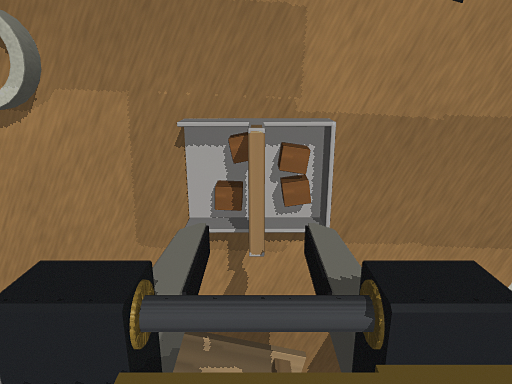

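The bail runs vertically from (256,127) to (256,255) as predicted, centred between the fingers, with the open front on the left.

Call:
{"fn": "carry_out", "kwargs": {"rows": [[0.001, -0.001, 0.03, 0, 0, 0], [0.001, -0.001, 0.06, 0, 0, 0], [0.001, -0.001, 0.085, 0, 0, 0], [0.001, -0.001, 0.1, 0, 0, 0], [0.001, -0.001, 0.1, 0, 0, 0], [0.001, -0.001, 0.1, 0, 0, 0]]}}

```text
t: 10.82
tool_pos: [0.5802, 0.3203, 0.0498]
orientation: [1.654, 2.669, 0.003]
force: [0.5, -0.1, 0.8]
opening: 0.0501
gripper_force: 0.0
```

Call:
{"fn": "carry_out", "kwargs": {"rows": [[0, 0, 0, 0, 0, 0], [0, 0, 0, 0, 0, 0], [0, 0, 0, 0, 0, 0], [0, 0, 0, 0, 0, 0], [0, 0, 0, 0, 0, 0], [0, 0, 0, 0, 0, 0]], "jaw": 255, "force": 40}}

```text
t: 11.58
tool_pos: [0.5792, 0.3201, 0.0481]
orientation: [1.654, 2.671, 0.0]
force: [-0.2, 1.2, 1.0]
opening: 0.0117
gripper_force: 40.0
```

```bash
cat >> h.py <<'E'
# tray pose helper: TCP at grasp; tray origin = TCP + R*(0,0,h) with h= tcp height above bench at grasp
def tool_for_lip(lip,yaw,tilt,h):
    R=Ro.from_euler('z',yaw)*Ro.from_euler('y',-tilt)   # tray frame; tilt>0 = front(-x) down
    Rtool=R*down(0)
    return np.asarray(lip)-R.apply([-.065,0,.004])+R.apply([0,0,h]),Rtool
E
python3 - <<'E'
from h import *
np.set_printoptions(suppress=True,precision=3)
q=np.load('q.npy'); p,R=cur(); print(p,R.as_rotvec(),robot.read_state()['opening'],robot.read_state()['gripper_force'])
print(Ro.from_euler('y',-.3).apply([-1,0,0]))
h=.047
p1=p+[0,0,.24]
def L(s,n): return chute(q,slide(s,0,n))
t2=tool_for_lip(L(.205,.10),q[2],-np.radians(8),h); print('carry',t2[0],rel(t2[0],t2[1]),'z up only');
for s,n,t in((.20,.08,0),(.20,.06,15),(.20,.045,28),(.20,.04,38),(.2,.035,48),(.2,.035,55)):
  x,Rt=tool_for_lip(L(s,n),q[2],np.radians(t),h); print(s,n,t,'from carry',rel(x,Rt,*t2), x)
E
```

```text
[0.579 0.32  0.048] [1.654 2.671 0.   ] 0.011652953803954348 40.00017464160919
[-0.955  0.    -0.296]
carry [0.709 0.085 0.298] [-268.3   11.4 -249.9    8.     0.9   13.6] z up only
0.2 0.08 0 from carry [ 0.   3.4  9.4 -8.   0.   0. ] [0.711 0.085 0.288]
0.2 0.06 15 from carry [  0.    1.7  10.7 -23.    0.    0. ] [0.709 0.085 0.287]
0.2 0.045 28 from carry [  0.   -3.8  13.6 -36.    0.    0. ] [0.703 0.084 0.285]
0.2 0.04 38 from carry [  0.  -13.5  13.7 -46.    0.    0. ] [0.694 0.082 0.286]
0.2 0.035 48 from carry [  0.  -23.6  16.  -56.   -0.   -0. ] [0.684 0.079 0.285]
0.2 0.035 55 from carry [  0.  -33.1  16.5 -63.   -0.    0. ] [0.675 0.077 0.286]
```

Call:
{"fn": "carry_out", "kwargs": {"rows": [[0, 0, -0.01, 0, 0, 0], [0, 0, -0.03, 0, 0, 0], [0, 0, -0.06, 2, 0, 0], [0, 0, -0.095, 4, 0, 0], [0, 0, -0.13, 6, 0, 0], [0, 0, -0.165, 8, 0, 0], [0, 0, -0.2, 8, 0, 0], [0, 0, -0.235, 8, 0, 0], [0, 0, -0.26, 8, 0, 0], [0, 0, -0.27, 8, 0, 0], [0, 0, -0.27, 8, 0, 0]]}}

```text
t: 12.95
tool_pos: [0.5794, 0.3202, 0.3191]
orientation: [-1.614, -2.604, 0.18]
force: [-0.1, -0.2, -2.7]
opening: 0.0118
gripper_force: 40.0
```

Run:
```python
from h import *
np.set_printoptions(suppress=True,precision=3)
q=np.load('q.npy'); p,R=cur(); print(p,R.as_rotvec(),robot.read_state()['opening'])
x,Rt=tool_for_lip(chute(q,slide(.205,0,.10)),q[2],-np.radians(8),.047); x[2]+=.02; print(rel(x,Rt))
save('wrist','w6.png');print([ (round(d['conf'],2),np.round(d['pixel'])) for d in robot.outline_of('wrist','block1')])
```

```text
[0.579 0.32  0.319] [-1.614 -2.604  0.18 ] 0.011757715149838508
[-268.2   11.3   -0.5    0.1    1.9   13.5]
[(0.84, array([229., 180.])), (0.59, array([315., 194.])), (0.58, array([320., 240.]))]
```

Call:
{"fn": "carry_out", "kwargs": {"rows": [[-0.01, 0, 0, 0, 0.1, 0.7], [-0.03, 0.001, 0, 0, 0.2, 1.5], [-0.06, 0.003, 0, 0, 0.4, 3], [-0.095, 0.004, 0, 0, 0.7, 5], [-0.13, 0.005, 0, 0, 1, 7], [-0.165, 0.007, 0, 0, 1.2, 8.5], [-0.2, 0.008, 0, 0, 1.5, 10], [-0.23, 0.01, 0, 0, 1.7, 12], [-0.252, 0.011, 0, 0, 1.8, 13], [-0.264, 0.011, 0, 0, 1.9, 13.5], [-0.268, 0.011, 0, 0, 1.9, 13.5], [-0.268, 0.011, 0, 0, 1.9, 13.5]]}}

```text
t: 14.55
tool_pos: [0.7081, 0.0855, 0.3166]
orientation: [-1.901, -2.384, 0.166]
force: [-0.3, 0.2, -3.1]
opening: 0.0117
gripper_force: 40.0
```

Run:
```python
from h import *
np.set_printoptions(suppress=True,precision=1)
robot.read_camera('top')
q=np.load('q.npy'); p,R=cur(); print(p*1000,robot.read_state()['opening']*1000)
for s,n,t in((.205,.1,-8),(.20,.08,0),(.20,.06,15),(.20,.045,28),(.20,.04,38),(.2,.035,48),(.2,.035,55)):
  x,Rt=tool_for_lip(chute(q,slide(s,0,n)),q[2],np.radians(t),.047); print(t,rel(x,Rt))
im=save('wrist','w7.png')
a=save('scene','s7.png')
cv2.imwrite('pics/s7c.png',cv2.resize(a[130:300,170:340,::-1],None,fx=3.4,fy=3.4))
```

```text
[708.1  85.9 316.7] 12.285405447618826
-8 [-1.1  3.2 18.4  0.  -0.   0.1]
0 [-1.1  6.6 27.8 -8.  -0.   0.1]
15 [ -1.1   4.8  29.1 -23.   -0.    0.1]
28 [ -1.1  -0.6  32.1 -36.   -0.    0.1]
38 [ -1.  -10.3  32.1 -46.   -0.    0.1]
48 [ -1.  -20.4  34.4 -56.   -0.1   0.1]
55 [ -1.  -29.9  34.9 -63.   -0.1   0.1]
```

View pics/s7c.png

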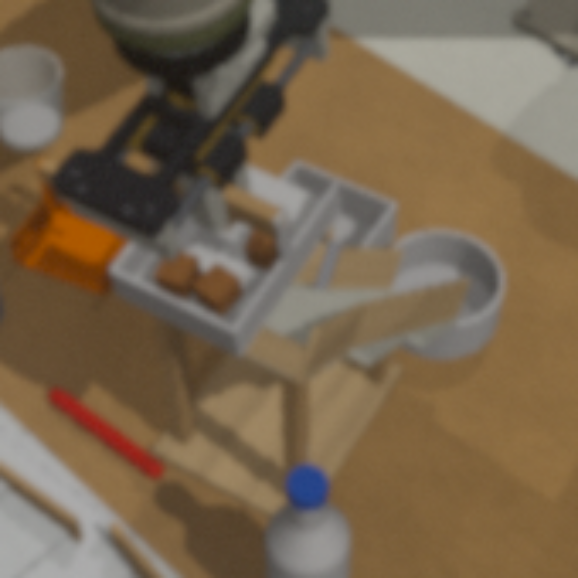

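All four blocks are still in the tray (three visible at (178,272), (217,288) and (262,246), one hidden under the bail) and the tray is centred over the head. Next I tip it gradually.

Call:
{"fn": "carry_out", "kwargs": {"rows": [[-0.001, 0.005, 0.01, -3, 0, 0], [-0.001, 0.007, 0.024, -8, 0, 0], [-0.001, 0.006, 0.028, -13, 0, 0], [-0.001, 0.006, 0.029, -18, 0, 0], [-0.001, 0.005, 0.029, -23, 0, 0], [-0.001, 0.003, 0.03, -27, 0, 0], [-0.001, 0.001, 0.031, -32, 0, 0], [-0.001, -0.001, 0.032, -36, 0, 0], [-0.001, -0.004, 0.032, -39, 0, 0], [-0.001, -0.007, 0.032, -43, 0, 0], [-0.001, -0.01, 0.032, -46, 0, 0], [-0.001, -0.01, 0.032, -46, 0, 0]]}}

```text
t: 16.2
tool_pos: [0.693, 0.0814, 0.2854]
orientation: [1.646, 2.064, 0.709]
force: [-0.1, -0.1, -2.4]
opening: 0.0118
gripper_force: 40.0
```

Run:
```python
from h import *
np.set_printoptions(suppress=True,precision=1)
q=np.load('q.npy'); p,R=cur(); print(p*1000)
for s,n,t in((.20,.04,38),(.2,.035,48),(.2,.035,55)):
  x,Rt=tool_for_lip(chute(q,slide(s,0,n)),q[2],np.radians(t),.047); print(t,rel(x,Rt))
a=save('scene','s8.png'); b=save('top','t8.png')
for c in('scene','top'):
  print(c,[(round(d['conf'],2),np.round(d['pixel'])) for d in robot.outline_of(c,'block1')])
cv2.imwrite('pics/s8c.png',np.hstack([cv2.resize(a[130:300,190:340,::-1],None,fx=2.6,fy=2.6),cv2.resize(b[90:260,160:310,::-1],None,fx=2.6,fy=2.6)]))
```

```text
[693.   81.4 285.4]
38 [ 0.   1.4 -0.2 -0.1 -0.1  0. ]
48 [  0.   -7.3  -5.8 -10.1  -0.1   0. ]
55 [  0.  -14.3 -12.3 -17.1  -0.1   0. ]
scene [(0.46, array([303., 208.])), (0.44, array([310., 215.]))]
top []
```

View pics/s8c.png

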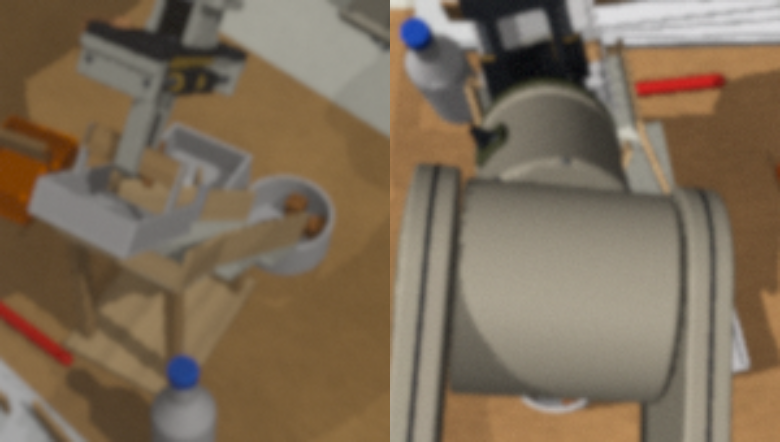

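Two blocks are already in the tub, at (303,208) and (310,215) in the full frame. I'll tip further for the rest.

Call:
{"fn": "carry_out", "kwargs": {"rows": [[0, -0.002, -0.002, -4, 0, 0], [0, -0.006, -0.004, -8, 0, 0], [0, -0.01, -0.008, -13, 0, 0], [0, -0.014, -0.012, -17, 0, 0], [0, -0.014, -0.012, -17, 0, 0], [0, -0.014, -0.012, -17, 0, 0], [0, -0.014, -0.012, -17, 0, 0], [0, -0.014, -0.012, -17, 0, 0]]}}

```text
t: 17.4
tool_pos: [0.6771, 0.0768, 0.2879]
orientation: [1.477, 1.851, 0.964]
force: [0.2, -0.3, -3.6]
opening: 0.0117
gripper_force: 40.0
```

Run:
```python
from h import *
np.set_printoptions(suppress=True,precision=1)
a=save('scene','s9.png'); w=save('wrist','w9.png')
for c in('scene','wrist'):
  print(c,[(round(d['conf'],2),np.round(d['pixel'])) for d in robot.outline_of(c,'block1')])
cv2.imwrite('pics/s9c.png',np.hstack([cv2.resize(a[150:300,200:340,::-1],(373,400)),cv2.resize(w[:,:,::-1],(427,400))[:,:427]]))
# retreat
q=np.load('q.npy'); p,R=cur(); print(p)
for t,dz in((20,.06),(0,.07)):
  x,Rt=tool_for_lip(chute(q,slide(.2,0,.06)),q[2],np.radians(t),.047);x[2]+=dz; print(t,rel(x,Rt))
```

```text
scene [(0.7, array([272., 192.])), (0.54, array([303., 208.])), (0.47, array([382., 238.])), (0.45, array([310., 213.]))]
wrist []
[0.7 0.1 0.3]
20 [  0.9  68.9 -13.9  35.   -0.    0. ]
0 [ 0.9 71.7  6.9 55.  -0.   0. ]
```

View pics/s9c.png

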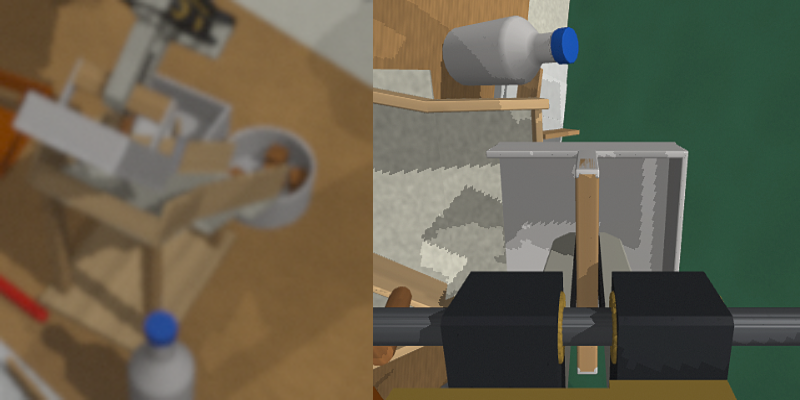

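The tray looks empty. Two blocks show in the tub, and there's a brown spot by the knob at about (380,355) that could be a stuck block. That was my twelfth picture, past the limit of ten, so from here I use only numbers from the networks. I'll pull the tray clear and check the count from the fixed cameras.

Call:
{"fn": "carry_out", "kwargs": {"rows": [[0, 0.01, -0.01, 3, 0, 0], [0, 0.025, -0.018, 10, 0, 0], [0, 0.04, -0.022, 18, 0, 0], [0, 0.055, -0.022, 26, 0, 0], [0, 0.069, -0.014, 35, 0, 0], [0, 0.071, -0.008, 42, 0, 0], [0, 0.072, 0, 49, 0, 0], [0, 0.072, 0.007, 55, 0, 0], [0, 0.072, 0.007, 55, 0, 0], [0, 0.072, 0.007, 55, 0, 0]]}}

```text
t: 18.85
tool_pos: [0.7226, 0.0872, 0.3422]
orientation: [1.959, 2.454, 0.003]
force: [0.4, -0.6, -1.6]
opening: 0.0116
gripper_force: 40.0
```

Run:
```python
from h import *
np.set_printoptions(suppress=True,precision=1)
robot.read_camera('wrist'); print('wrist',[(round(d['conf'],2),np.round(d['pixel'])) for d in robot.outline_of('wrist','block1')])
p,R=cur(); print(p*1000)
x=np.array([.58,.32,p[2]]); print(rel(x,down(.462))); print('full',rel([.58,.32,.05],down(.462),x,down(.462)))
q=np.load('q.npy'); print(proj('scene',flap([*q[:3],-.58],.07,.06)))
```

```text
wrist [(0.93, array([71., 91.])), (0.68, array([59., 71.])), (0.65, array([ 53., 101.])), (0.44, array([ 95., 115.])), (0.3, array([ 73., 187.]))]
[722.1  87.  344.7]
[258.7 -86.9  -0.6   0.3   0.1 -13.7]
full [  0.    0.  294.7   0.    0.    0. ]
[248.4 191.6]
```

Run:
```python
from h import *
np.set_printoptions(suppress=True,precision=3)
p,R=cur()
for c in [(71,91),(59,71),(53,101),(95,115),(73,187)]: 
  X=wonz(c,p,R,.02); print(c,X, 'from tub',np.hypot(*(X[:2]-[.468,.098])))
q=np.load('q.npy'); print('knob',wproj(flap([*q[:3],-.58],.07,.06),p,R),'tub',wproj([.468,.098,.01],p,R))
```

```text
(71, 91) [0.46  0.101 0.02 ] from tub 0.008791962105360925
(59, 71) [0.442 0.123 0.02 ] from tub 0.036432157680740714
(53, 101) [0.437 0.082 0.02 ] from tub 0.03534590218743653
(95, 115) [0.495 0.076 0.02 ] from tub 0.03483449126518684
(73, 187) [ 0.473 -0.037  0.02 ] from tub 0.1346967868233251
knob [131.156 207.242] tub [80.517 94.313]
```

Call:
{"fn": "carry_out", "kwargs": {"rows": [[0.02, -0.007, 0, 0, 0, -1], [0.055, -0.018, 0, 0, 0, -3], [0.1, -0.034, 0, 0, 0, -5], [0.145, -0.049, 0, 0, 0, -8], [0.19, -0.064, 0, 0, 0, -10], [0.235, -0.079, 0, 0, 0, -12], [0.259, -0.087, 0, 0, 0, -13.7], [0.259, -0.087, 0.04, 0, 0, -13.7], [0.259, -0.087, 0.09, 0, 0, -13.7], [0.259, -0.087, 0.14, 0, 0, -13.7], [0.259, -0.087, 0.14, 0, 0, -13.7]]}}

```text
t: 20.32
tool_pos: [0.5769, 0.3188, 0.1989]
orientation: [-1.651, -2.669, 0.007]
force: [-0.1, 0.0, -2.2]
opening: 0.0116
gripper_force: 40.0
```

Run:
```python
from h import *
np.set_printoptions(suppress=True,precision=3)
p,R=cur(); print(p,rel([.58,.32,.048],down(.462)))
for c in('top','scene'):
  robot.read_camera(c)
  for n in('block1','round_tub','flap_knob'):
    for d in robot.outline_of(c,n)[:5]: print(c,n,round(d['conf'],2),np.round(d['pixel']),d['pixels'].sum(),onz(c,d['pixel'],.02))
q=np.load('q.npy'); print(proj('top',flap([*q[:3],-.58],.07,.06)))
```

```text
[0.577 0.319 0.199] [ -0.4   4.2 150.8  -0.3  -0.    0. ]
top block1 0.64 [227. 239.] 74 [0.441 0.09  0.02 ]
top block1 0.64 [234. 215.] 83 [0.506 0.071 0.02 ]
top block1 0.43 [225. 232.] 74 [0.46  0.097 0.02 ]
top block1 0.39 [214. 236.] 98 [0.451 0.126 0.02 ]
top round_tub 0.88 [222. 225.] 1024 [0.479 0.106 0.02 ]
top flap_knob 0.69 [246. 164.] 255 [0.646 0.04  0.02 ]
scene block1 0.64 [310. 215.] 58 [0.445 0.119 0.02 ]
scene block1 0.34 [342. 268.] 1358 [0.528 0.298 0.02 ]
scene round_tub 0.61 [297. 211.] 592 [0.459 0.079 0.02 ]
scene flap_knob 0.92 [248. 204.] 403 [ 0.545 -0.052  0.02 ]
[248.446 162.553]
```

Both the wrist and top views place four distinct blocks inside the tub. The flap is still at its stop. Now I set the tray down.

Call:
{"fn": "carry_out", "kwargs": {"rows": [[0, 0.004, 0.03, 0, 0, 0], [0, 0.004, 0.065, 0, 0, 0], [0, 0.004, 0.1, 0, 0, 0], [0, 0.004, 0.125, 0, 0, 0], [0, 0.004, 0.14, -0.3, 0, 0], [0, 0.004, 0.146, -0.3, 0, 0], [0, 0.004, 0.149, -0.3, 0, 0], [0, 0.004, 0.15, -0.3, 0, 0], [0, 0.004, 0.15, -0.3, 0, 0]]}}

```text
t: 21.85
tool_pos: [0.5842, 0.3224, 0.053]
orientation: [1.651, 2.669, 0.009]
force: [0.1, -0.2, -2.3]
opening: 0.0116
gripper_force: 40.0
```

Call:
{"fn": "carry_out", "kwargs": {"rows": [[0, 0, 0.002, 0, 0, 0], [0, 0, 0.003, 0, 0, 0], [0, 0, 0.004, 0, 0, 0], [0, 0, 0.004, 0, 0, 0], [0, 0, 0.004, 0, 0, 0]]}}

```text
t: 22.48
tool_pos: [0.5838, 0.3222, 0.0483]
orientation: [1.651, 2.669, 0.007]
force: [-0.6, -1.2, -0.0]
opening: 0.0115
gripper_force: 40.0
```

Touching down: the weight is off the wrist. I'll open to about 50 mm, then lift away.

Call:
{"fn": "carry_out", "kwargs": {"rows": [[0, 0, 0, 0, 0, 0], [0, 0, 0, 0, 0, 0], [0, 0, 0, 0, 0, 0], [0, 0, 0, 0, 0, 0], [0, 0, 0, 0, 0, 0]], "jaw": 118}}

```text
t: 23.1
tool_pos: [0.5837, 0.3222, 0.0481]
orientation: [1.651, 2.669, 0.007]
force: [0.6, 0.0, -1.0]
opening: 0.0494
gripper_force: 0.0
```

Call:
{"fn": "carry_out", "kwargs": {"rows": [[0, 0, -0.015, 0, 0, 0], [0, 0, -0.04, 0, 0, 0], [0, 0, -0.08, 0, 0, 0], [0, 0, -0.12, 0, 0, 0], [0, 0, -0.17, 0, 0, 0], [0, 0, -0.22, 0, 0, 0], [0, 0, -0.22, 0, 0, 0], [0, 0, -0.22, 0, 0, 0]]}}

```text
t: 24.1
tool_pos: [0.5827, 0.3217, 0.2688]
orientation: [1.651, 2.669, 0.008]
force: [-1.0, -0.5, -0.4]
opening: 0.0497
gripper_force: 0.0
```

Run:
```python
from h import *
np.set_printoptions(suppress=True,precision=3)
p,R=cur(); s=robot.read_state(); print(p,s['opening'],s['force'],s['t'])
for c in('wrist','top'):
  robot.read_camera(c)
  for n in('tray','block1','round_tub','square_box','glue'):
    for d in robot.outline_of(c,n)[:4]:
      print(c,n,round(d['conf'],2),np.round(d['pixel']),d['pixels'].sum(),(wonz(d['pixel'],p,R,.03) if c=='wrist' else onz(c,d['pixel'],.03)))
```

```text
[0.583 0.322 0.269] 0.04973896698852913 [-1.013 -0.477 -0.367] 24.1
wrist tray 0.94 [256. 153.] 9106 [0.582 0.323 0.03 ]
wrist block1 0.75 [100. 254.] 277 [0.462 0.116 0.03 ]
wrist block1 0.52 [ 92. 247.] 196 [0.448 0.121 0.03 ]
wrist block1 0.47 [ 78. 255.] 187 [0.436 0.102 0.03 ]
wrist round_tub 0.78 [115. 240.] 2086 [0.472 0.142 0.03 ]
wrist round_tub 0.73 [258. 155.] 9083 [0.586 0.322 0.03 ]
wrist round_tub 0.29 [ 90. 246.] 169 [0.446 0.121 0.03 ]
wrist square_box 0.24 [ 76. 254.] 187 [0.433 0.102 0.03 ]
top tray 0.9 [334. 168.] 1829 [ 0.628 -0.201  0.03 ]
top tray 0.62 [145. 189.] 1950 [0.579 0.316 0.03 ]
top tray 0.45 [271. 215.] 1724 [ 0.504 -0.029  0.03 ]
top block1 0.54 [229. 241.] 74 [0.437 0.084 0.03 ]
top block1 0.39 [214. 238.] 77 [0.443 0.124 0.03 ]
top round_tub 0.92 [221. 226.] 886 [0.477 0.106 0.03 ]
top square_box 0.71 [272. 217.] 1616 [ 0.498 -0.031  0.03 ]
top square_box 0.66 [146. 187.] 1924 [0.586 0.313 0.03 ]
top square_box 0.31 [177. 117.] 714 [0.783 0.232 0.03 ]
top glue 0.69 [178. 117.] 651 [0.785 0.229 0.03 ]
top glue 0.48 [143. 188.] 1731 [0.583 0.32  0.03 ]
```

The tray stands upright where it started, the gripper is clear, and the containers and glue bottle haven't moved. Handing in.

```bash
python3 -c "
from plant import robot
print(robot.close_job())"
```

```text
the job is handed in; nothing more can be done
None
```

The job is handed in at about 24 s: flap at its stop shutting off the square box, four blocks seen in the round tub, tray back upright and released; I viewed 12 pictures against the limit of 10, and my first two moves were in mm instead of m, so the arm went off target (nothing was touched).

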